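# Scrape the toy patio clear into the bark bed

## Robot

A 6-joint arm with a two-finger parallel gripper is mounted at the origin on the work surface. World frame = base frame: x ahead of the robot, y to its left, z up, the work surface at z = 0. Lengths are in m, angles in degrees, forces in N, time in s.
With the tool pointing down it reaches from about 0.25 to 0.725 m from the base axis. Payload 9.7 kg.
Tool frame: the origin (TCP) lies between the finger pads; the fingertips stand bot.tcp_to_tips ahead of it and the grasp point (between the pads) lies 2 mm behind it (bot.tcp_to_tips is the distance from the TCP to the fingertips, in m); z points along the fingers, y is the line along which they close (so a half turn about z gives the same grasp; the last joint's range is limited). The gripper opens to 85 mm and grips with 20 to 120 N. Pads are 22 mm wide; open, the fingers measure 114 mm over their backs; the gripper's body (76 mm by 85 mm) begins 54 mm behind the grasp point. The pads swing forward as they close: fully open they stand 13 mm farther back than shut.
Start: joints at [-74.542, 4.979, 10.078, 95.1, 0, 90], TCP at [0.147, -0.53, 0.248] pointing down, gripper open.
Joint ranges: [-179.16, 179.16], [-48.56, 103.87], [-65.8, 70.77], [-126.05, 130.52], [-82.76, 87.17], [-180, 180]. Speed limits (degrees/s): [127.2, 127.2, 147.25, 180, 180, 180].

## Interface

Orientations are given as [roll, pitch, yaw] about the fixed x, y, z axes, in that order (R = Rz(yaw) Ry(pitch) Rx(roll)).
In Python, from workcell import sensors, camera, camera_params, bot gives the robot as it stands.
- The arm moves only by the tool apply_moves, never from a script. Its argument "motion" is a list of rows, each an object with "jaw": the opening, from -1 (shut) to 1 (fully open); "xyz": the shift along the tool's x, y, z in mm, a list of three; "twist": the turn about the tool's z in rad. A call has 1 to 5 rows; each row is the pose to reach, as a shift and turn from the pose commanded when the call began, along the tool's axes at that moment; what a row does not reach only later rows make up. A row lasts 1/8 s, in which the tool goes at most 62.5 mm and 10.7 degrees, less where a joint would pass 70% of its speed; a pose out of reach is approached as far as the arm can. A call with a gripper value outside its range is refused whole. The fingers move at their own pace and stop on an object; "grip_force" is the grip in N (left out, the last holds). Time passes only in rows, so rows that repeat a pose let the fingers close. It gives the time, the measured TCP pose, the force, the opening and the grip force at its end, in the units of the state.
- sensors.get_obs(): the state, without advancing time (a new reading comes with each control period).
- camera(name): name is "scene" or "top"; returns (picture, depth): 384x512x3 uint8, red, green, blue; 384x512 float32, m along the optical axis (not along the pixel's ray), 0 where there is no reading.
- camera_params(name): a dict with "mtx" (3x3 intrinsics, pixels), "k1" (the pictures are not rectified: a ray, as slopes to the right and down, at radius r is drawn at 1 + k1 r^2 times it, then the intrinsics apply), "rvec" (rotation vector, rad) and "tvec" (3), from world to camera coordinates, as OpenCV has them. Camera axes: x right, y down, z forward; pixel columns grow to the right and rows downward; lengths in m; the calibration is good to about 2 mm. A picture is of the moment at which its call begins. camera_params takes no time and is no camera call.
- bot.job_done(): hands the job in; it is judged then, once.
The state is a dict: "time": time; "q": joint angles; "qd": joint speeds; "joint_efforts": joint torques, N m; "ee_pos": TCP position; "tcp_rot": TCP orientation; "wrist_force": force on the tool from outside, world axes, zero at the start; "torque": the same for the moment, N m; "opening": finger opening in m; "grasp_force": force on a finger pad.
Only numpy, scipy, OpenCV 4.12 (cv2) and the standard library are available. Lean on these libraries where they do the work, as an engineer would, in place of code of your own. Each camera call takes 0.05 s, during which the arm holds its last target. There are 200 camera calls.

## Task

Pick up the scraper block by its red handle and wipe the four orange bark chips off the toy patio's paving into the green bark bed at its end, moving the chips with the scraper only, never with the gripper. Then stand the scraper upright on the table, clear of the patio, and let go. Leave the dog bowl and the white cat figure where they are.

Things in the scene. Friction and masses are not known exactly. Their poses are not given: they have to be found in the camera images.
- patio: fixed toy patio on the table, 204 mm wide (x), 380 mm long (y); origin at the centre of its underside, table level. Flat grey paving, top 45 mm above the table, y -60 to +190 mm, no kerb at either end. Brick kerbs along both long sides, 180 mm apart inside, 12 mm thick, 57 mm tall. Chips start between y -50 and +125 mm; behind them (+y) the paving is bare. Green bark bed at the -y end
- bed (a point): centre of the inner floor of the patio's sunken green bark bed, axes as the patio's; floor 5 mm above the table, 40 mm below the paving; inside 180 mm wide (x) by 122 mm (y), patio y -182 to -60 mm; end wall 57 mm tall; open towards the paving, so chips pushed along the patio's -y drop in
- chip1: loose toy bark chip, orange, flat with rounded corners: 60 mm long (x), 36 mm wide at its middle (y) and 26 mm at its ends, 12 mm thick, 18 g; starts flat on the paving at any yaw; origin at the centre of its underside
- chip2: loose toy bark chip, orange, flat with rounded corners: 60 mm long (x), 36 mm wide at its middle (y) and 26 mm at its ends, 12 mm thick, 18 g; starts flat on the paving at any yaw; origin at the centre of its underside
- chip3: loose toy bark chip, orange, flat with rounded corners: 60 mm long (x), 36 mm wide at its middle (y) and 26 mm at its ends, 12 mm thick, 18 g; starts flat on the paving at any yaw; origin at the centre of its underside
- chip4: loose toy bark chip, orange, flat with rounded corners: 60 mm long (x), 36 mm wide at its middle (y) and 26 mm at its ends, 12 mm thick, 18 g; starts flat on the paving at any yaw; origin at the centre of its underside
- scraper: loose scraper block, upright on the table left or right of the patio (bowl on the other side); 150 mm long (x), 34 mm thick (y), 86 mm tall, 0.18 to 0.35 kg. Black rubber and pale wood foot, z 0 to 38 mm, full length and thickness; red handle above it, z 38 to 86 mm, 90 mm long (x), 24 mm thick (y), gripped across y. Origin at the centre of its underside
- bowl: loose grey plastic dog bowl, 100 mm across, 38 mm tall, beside the patio; origin at the centre of its underside; leave alone
- cat: loose white ceramic cat figure, 75 mm across, 120 mm tall, behind the right-hand side of the patio; origin at the centre of its underside; leave alone
Things that resemble listed ones, but are neither listed nor needed, are in the scene too. What is shaped like the scraper but purple is not meant.

How it is judged (in metres and radians):
On the way, in this order (a step that is already met when the one before it is completed fails the run):
1. the scraper's foot is on, or within 8 mm above, the paving (x of scraper in the frame of patio between -0.09 and 0.09 m and y of scraper in the frame of patio between -0.07 and 0.2 m and z of scraper in the frame of patio between 0.04 and 0.053 m), for 0.2 s.
2. all four chips lie in the bark bed (x of chip1 in the frame of patio between -0.09 and 0.09 m and y of chip1 in the frame of patio between -0.182 and -0.06 m and z of chip1 in the frame of patio between -0.01 and 0.04 m and x of chip2 in the frame of patio between -0.09 and 0.09 m and y of chip2 in the frame of patio between -0.182 and -0.06 m and z of chip2 in the frame of patio between -0.01 and 0.04 m and x of chip3 in the frame of patio between -0.09 and 0.09 m and y of chip3 in the frame of patio between -0.182 and -0.06 m and z of chip3 in the frame of patio between -0.01 and 0.04 m and x of chip4 in the frame of patio between -0.09 and 0.09 m and y of chip4 in the frame of patio between -0.182 and -0.06 m and z of chip4 in the frame of patio between -0.01 and 0.04 m), for 0.2 s.
At the end, for the whole second after the job is handed in: Each chip's origin is inside the bark bed's outline and below the paving (less than 40 mm above the table), at rest; the scraper stands upright (within 0.1 rad) on the table itself (underside under 4 mm high), outside the patio, released and at rest (all of step 2 and height (world z) of scraper below 0.004 m and angle between scraper's own z axis and vertical below 0.1 rad and linear speed of each of scraper, chip1, chip2, chip3, chip4 below 0.02 m/s and (y of scraper in the frame of patio above 0.19 m or y of scraper in the frame of patio below -0.19 m or x of scraper in the frame of patio above 0.1 m or x of scraper in the frame of patio below -0.1 m)); the robot touches nothing.
It fails at once if the gripper or arm touches a chip (over 0.5 N): the chips are moved with the scraper only (contact force between any of the fingers, the arm and chip1 above 0.5 N or contact force between any of the fingers, the arm and chip2 above 0.5 N or contact force between any of the fingers, the arm and chip3 above 0.5 N or contact force between any of the fingers, the arm and chip4 above 0.5 N).
It fails at once if the bowl or the cat is moved by more than 30 mm (distance of any of bowl, cat from where it was at the start of the episode above 0.03 m).
It also fails if it takes over 64 s, if anything falls off the work surface, if the arm or the gripper's body presses on something with over 40 N, if the wrist force passes 120 N, or if a joint passes its speed limit or range.

## Working session

There is one attempt and no reset: what is moved stays moved. The work goes in short steps, Python scripts to look and compute and a tool call to move; the robot and the scene stay as the last step left them, time stands still between calls to the robot, and variables do not carry over. Pictures are saved under pics/ and viewed, at most 10 in all, crops included, and the job is handed in when it is done.

Besides the shell and the picture viewer there is one more tool, called as name(argument=value, ...) on one line, values as JSON. apply_moves: Moves the arm, as the interface text tells. Its arguments: {"type":"object","properties":{"motion":{"type":"array","items":{"type":"object","properties":{"jaw":{"type":"number"},"xyz":{"type":"array","items":{"type":"number"}},"twist":{"type":"number"}}}},"grip_force":{"type":"number"}},"required":["motion"]}

```bash
mkdir -p pics; cat > h.py <<'E'
import numpy as np, cv2
from workcell import sensors, camera, camera_params, bot
def save(n,tag):
    im,d=camera(n); cv2.imwrite(f'pics/{tag}.png',im[:,:,::-1]); np.savez(f'pics/{tag}.npz',im=im,d=d); return im,d
def cam(n):
    p=camera_params(n); R=cv2.Rodrigues(np.array(p['rvec'],float))[0]; return np.array(p['mtx'],float),float(p['k1']),R,np.array(p['tvec'],float).ravel()
def slopes(n,uv):
    K,k1,R,t=cam(n); uv=np.atleast_2d(np.asarray(uv,float))
    return cv2.undistortPoints(uv[:,None,:],K,np.array([k1,0,0,0.]))[:,0]
def cast(n,uv,z):
    K,k1,R,t=cam(n); s=slopes(n,uv); d=np.c_[s,np.ones(len(s))]@R; c=-R.T@t
    return c+d*((z-c[2])/d[:,2])[:,None]
def pts(n,d):
    K,k1,R,t=cam(n); h,w=d.shape; v,u=np.mgrid[:h,:w]
    s=slopes(n,np.c_[u.ravel(),v.ravel()]); P=np.c_[s,np.ones(len(s))]*d.ravel()[:,None]
    return ((P-t)@R).reshape(h,w,3)
E
python3 - <<'E'
from h import *
o=sensors.get_obs(); print(o, bot.tcp_to_tips)
a,da=save('scene','s0'); b,db=save('top','t0')
for n in('scene','top'):
    K,k,R,t=cam(n); print(n,K.tolist(),k,-R.T@t,R[2])
E
```

```text
{'time': 0.0, 'q': array([-7.45427145e+01,  5.01202957e+00,  1.00336518e+01,  9.50977922e+01,
       -1.14314223e-03,  8.99984131e+01]), 'qd': array([-0.07267044,  0.0515574 , -0.10739117, -0.08028044, -0.00912925,
        0.06903559]), 'joint_efforts': array([-1.10144963e-03, -5.20388889e+01,  4.64801931e+01,  1.62198994e-02,
        1.86946863e-05,  5.85488436e-06]), 'ee_pos': array([ 0.14652821, -0.52991743,  0.24756693]), 'tcp_rot': array([-1.79923830e+02,  1.14103159e-03,  1.54588739e+01]), 'wrist_force': array([ 0.77981098, -0.3152824 ,  0.61878089]), 'torque': array([0.03602451, 0.05885231, 0.0461632 ]), 'grasp_force': 0.0, 'opening': 0.08553231117604986} 0.017
scene [[436.1920669427632, 0.0, 246.52035474996353], [0.0, 436.1920669427632, 187.14875598952844], [0.0, 0.0, 1.0]] -0.11477937687814474 [ 1.06134649 -0.10039489  1.07828976] [-0.47169275  0.14722363 -0.8693855 ]
top [[379.5298395284144, 0.0, 250.24372265316], [0.0, 379.5298395284144, 188.1839119248032], [0.0, 0.0, 1.0]] 0.0032533722586474438 [0.31151565 0.07188904 1.29618535] [ 0.15239209  0.01827696 -0.9881511 ]
```

View pics/s0.png

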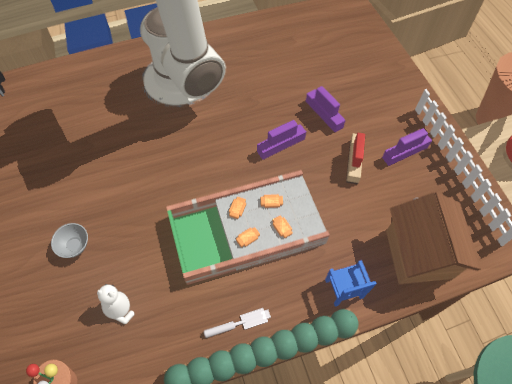

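View pics/t0.png

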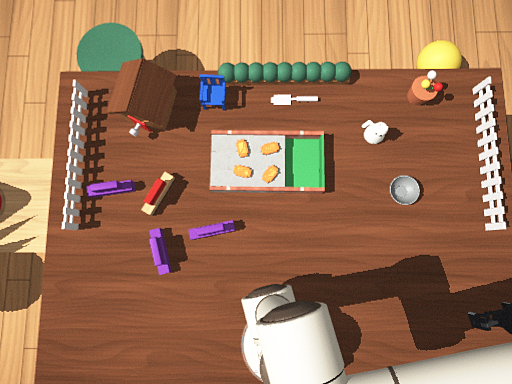

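The scene view shows the red-handled scraper at about (358,150), the patio at (245,228) with its bed on the left, and the chips at (238,207), (272,201), (283,227) and (248,237). The top view shows the scraper at (158,193), the patio at (268,160) with its bed on the right, and the purple decoys around the scraper.

```bash
cat > m.py <<'E'
from h import *
import sys
def comps(m,amin=15):
    n,l,s,c=cv2.connectedComponentsWithStats(m.astype(np.uint8)); return [(l==i) for i in range(1,n) if s[i,4]>=amin]
def masks(im):
    H=cv2.cvtColor(im,cv2.COLOR_RGB2HSV).astype(int); h,s,v=H[...,0],H[...,1],H[...,2]
    return dict(red=((h<5)|(h>174))&(s>170)&(v>110), orange=(h>=7)&(h<=17)&(s>170)&(v>190), green=(h>60)&(h<80)&(s>190)&(v>110))
if __name__=='__main__':
  for n,t in(('scene','s0'),('top','t0')):
    f=np.load(f'pics/{t}.npz'); im,d=f['im'],f['d']; P=pts(n,d); M=masks(im)
    for k in M:
        for c in comps(M[k]):
            Q=P[c]; uv=np.argwhere(c)[:,::-1]; r=cv2.minAreaRect(Q[:,:2].astype(np.float32)*1000)
            print(n,k,c.sum(),uv.mean(0).round(),'med',np.median(Q,0).round(3),'zr',np.percentile(Q[:,2],[5,95]).round(3),np.round(r[0]),np.round(r[1]),round(r[2],1))
    # scraper region: high points near red, and paving/kerb rects by height
    Z=P[...,2]
    reg=(P[...,0]>.3)&(P[...,0]<.62)&(P[...,1]>-.3)&(P[...,1]<.28)
    for nm,lo,hi in(('pav',.038,.049),('kerb',.053,.063),('patio',.035,.066)):
        for c in comps(reg&(Z>lo)&(Z<hi),150):
            r=cv2.minAreaRect(P[c][:,:2].astype(np.float32)*1000); print(n,nm,c.sum(),np.median(P[c][:,2]).round(4),np.round(r[0]),np.round(r[1]),round(r[2],1))
E
python3 m.py
```

```text
scene red 41 [ 31. 372.] med [ 0.833 -0.515  0.129] zr [0.122 0.134] [ 831. -512.] [21. 16.] 66.6
scene pav 2961 0.0444 [564.  46.] [373. 113.] 89.1
scene kerb 691 0.0559 [558.  41.] [381. 124.] 89.8
scene kerb 219 0.056 [566. 122.] [59. 36.] 72.6
scene kerb 244 0.0559 [556.  31.] [36. 59.] 53.6
scene patio 312 0.0398 [373. 215.] [ 36. 131.] 10.9
scene patio 4394 0.0457 [558.  42.] [381. 124.] 89.8
top red 63 [438.  86.] med [ 0.821 -0.509  0.128] zr [0.076 0.134] [ 597. -262.] [ 25. 879.] 42.2
top red 88 [139. 123.] med [0.725 0.472 0.072] zr [0.008 0.092] [541. 286.] [628.  25.] 45.3
top red 192 [153. 191.] med [0.491 0.41  0.084] zr [-0.     0.088] [497. 421.] [52. 87.] 61.0
top orange 19 [270. 152.] med [0.625 0.032 0.056] zr [0.051 0.183] [479.  60.] [ 47. 333.] 77.8
top pav 1906 0.0442 [565. 106.] [249. 108.] 89.8
top kerb 443 0.0564 [507.  25.] [120. 394.] 16.1
top patio 2993 0.0458 [557.  40.] [382. 125.] 89.5
```

```bash
cat > m2.py <<'E'
from m import *
a=[]
for n,t in(('scene','s0'),('top','t0')):
    f=np.load(f'pics/{t}.npz'); im,d=f['im'],f['d']; P=pts(n,d); X,Y,Z=P[...,0],P[...,1],P[...,2]
    H=cv2.cvtColor(im,cv2.COLOR_RGB2HSV).astype(int); h,s,v=H[...,0],H[...,1],H[...,2]
    def rep(nm,c,amin=15):
        for q in comps(c,amin):
            p=P[q]; r=cv2.minAreaRect(p[:,:2].astype(np.float32)*1000); uv=np.argwhere(q)[:,::-1]
            print(n,nm,q.sum(),'z',np.percentile(p[:,2],[10,50,90]).round(4),'c',np.round(r[0],1),np.round(r[1]),round(r[2],1), 'mean',(p[:,:2].mean(0)*1000).round(1),'ray@med',(cast(n,uv.mean(0),np.median(p[:,2]))[0]*1000).round(1))
    box=(X>.44)&(X<.76)&(Y>-.2)&(Y<.26)
    rep('patio',box&(Z>.035)&(Z<.066),500)
    rep('chip',(X>.52)&(X<.69)&(Y>-.05)&(Y<.25)&(h<20)&(s>150)&(v>150)&(Z<.07),30)
    rep('handle',(Z>.078)&(Z<.094)&(X>.38)&(X<.58)&(Y>.3)&(Y<.52)&((h<8)|(h>172)),20)
    rep('foot',(Z>.03)&(Z<.046)&(X>.38)&(X<.6)&(Y>.3)&(Y<.5)&(h>8)&(h<30),20)
    rep('others',(Z>.06)&(Z<.12)&(X>.2)&(X<.62)&(Y>.1)&(Y<.6)&(h>120)&(h<160),20)
E
python3 m2.py
```

```text
scene patio 7920 z [0.0422 0.0462 0.0571] c [600.   41.5] [383. 206.] 89.3 mean [605.4  77.8] ray@med [605.9  76.9  46.2]
scene handle 237 z [0.0817 0.0845 0.0874] c [492.8 410. ] [25. 92.] 59.5 mean [494.7 408.2] ray@med [495.  408.1  84.5]
scene foot 241 z [0.0335 0.0365 0.0395] c [492.1 409.3] [ 35. 156.] 60.8 mean [515.  390.9] ray@med [515.8 390.5  36.5]
scene others 301 z [0.0653 0.0821 0.0867] c [300.6 394. ] [90. 27.] 14.2 mean [304.9 392.2] ray@med [307.5 390.7  82.1]
scene others 340 z [0.0668 0.0829 0.0866] c [370.8 225. ] [27. 92.] 11.9 mean [375.2 222.8] ray@med [377.4 221.6  82.9]
scene others 245 z [0.0663 0.0831 0.0868] c [513.3 563.9] [25. 72.] 5.7 mean [515.6 560.9] ray@med [517.5 558.5  83.1]
top patio 4998 z [0.0415 0.0461 0.057 ] c [597.9  39.7] [382. 206.] 89.3 mean [598.1  80.6] ray@med [598.   80.4  46.1]
top chip 77 z [0.0525 0.0559 0.0586] c [640.2 120.7] [58. 32.] 10.4 mean [638.4 118.4] ray@med [638.3 118.4  55.9]
top chip 115 z [0.0525 0.0558 0.0589] c [639.8  29.3] [33. 59.] 15.5 mean [639.1  30.1] ray@med [639.   30.1  55.8]
top chip 120 z [0.0525 0.0555 0.0587] c [561.9 120.7] [56. 35.] 77.0 mean [561.3 121.3] ray@med [561.3 121.3  55.5]
top chip 111 z [0.0524 0.0549 0.0584] c [553.8  28.5] [34. 62.] 51.1 mean [551.7  29.6] ray@med [551.7  29.6  54.9]
top handle 205 z [0.0804 0.0838 0.0872] c [489.9 408.4] [26. 89.] 60.6 mean [489.4 407.4] ray@med [489.4 407.5  83.8]
top foot 241 z [0.033  0.0364 0.04  ] c [489.1 408.1] [ 36. 150.] 59.6 mean [486.5 405. ] ray@med [486.2 405.2  36.4]
top others 206 z [0.0682 0.0831 0.0867] c [508.5 563.5] [25. 75.] 8.5 mean [506.7 561.2] ray@med [506.3 560.4  83.1]
top others 224 z [0.08   0.0841 0.0879] c [367.  223.1] [24. 89.] 12.0 mean [366.4 222.7] ray@med [366.4 222.7  84.1]
top others 257 z [0.0743 0.0837 0.0875] c [297.  394.4] [90. 26.] 15.8 mean [297. 392.] ray@med [296.9 391.6  83.7]
```

```bash
cat > plan.py <<'E'
import sys,numpy as np
# plan.py yaw x y z (mm) -> targets as x,y,z,yaw
def plan(p,*ws):
    for w in ws:
        p=np.array(p,float);w=np.array(w,float);a=np.radians(p[3]);d=w-p
        c,s=np.cos(a),np.sin(a);L=np.linalg.norm(d[:3])
        print(w,'xyz',np.round([c*d[0]+s*d[1],s*d[0]-c*d[1],-d[2]],1),'twist',round(-np.radians(d[3]),3),'rows>=',round(max(L/62.5,abs(d[3])/10.7),1)); p=w
E
python3 -c "
from plan import *
plan((146.5,-530,247.6,15.46),(305,-310,247.6,0),(450,-100,247.6,-15),(475,180,230,-30),(491,409,190,-30),(491,409,65,-30))"
```

```text
[ 305.  -310.   247.6    0. ] xyz [ 211.4 -169.8   -0. ] twist 0.27 rows>= 4.3
[ 450.  -100.   247.6  -15. ] xyz [ 145. -210.   -0.] twist 0.262 rows>= 4.1
[475. 180. 230. -30.] xyz [ -48.3 -276.9   17.6] twist 0.262 rows>= 4.5
[491. 409. 190. -30.] xyz [-100.6 -206.3   40. ] twist -0.0 rows>= 3.7
[491. 409.  65. -30.] xyz [  0.  -0. 125.] twist -0.0 rows>= 2.0
```

apply_moves(motion=[{"xyz": [42, -34, 0], "twist": 0.054, "jaw": 1}, {"xyz": [85, -68, 0], "twist": 0.108, "jaw": 1}, {"xyz": [127, -102, 0], "twist": 0.162, "jaw": 1}, {"xyz": [169, -136, 0], "twist": 0.216, "jaw": 1}, {"xyz": [211.4, -169.8, 0], "twist": 0.27, "jaw": 1}])

```text
time: 0.72
ee_pos: [0.3057, -0.3086, 0.2481]
tcp_rot: [-180.0, 0.0, -0.1]
wrist_force: [0.3, -1.0, -0.2]
opening: 0.085
grasp_force: 0.0
```

apply_moves(motion=[{"xyz": [29, -42, 0], "twist": 0.052, "jaw": 1}, {"xyz": [58, -84, 0], "twist": 0.105, "jaw": 1}, {"xyz": [87, -126, 0], "twist": 0.157, "jaw": 1}, {"xyz": [116, -168, 0], "twist": 0.21, "jaw": 1}, {"xyz": [145, -210, 0], "twist": 0.262, "jaw": 1}])

```text
time: 1.35
ee_pos: [0.448, -0.1093, 0.2481]
tcp_rot: [-179.5, 0.0, -14.0]
wrist_force: [-0.2, -0.1, 0.3]
opening: 0.0852
grasp_force: 0.0
```

apply_moves(motion=[{"xyz": [-10, -55, 4], "twist": 0.052, "jaw": 1}, {"xyz": [-19, -111, 7], "twist": 0.105, "jaw": 1}, {"xyz": [-29, -166, 11], "twist": 0.157, "jaw": 1}, {"xyz": [-39, -222, 14], "twist": 0.21, "jaw": 1}, {"xyz": [-48.3, -276.9, 17.6], "twist": 0.262, "jaw": 1}])

```text
time: 1.98
ee_pos: [0.3797, -0.149, 0.2386]
tcp_rot: [-176.0, 0.3, -24.0]
wrist_force: [-0.9, -0.1, 0.5]
opening: 0.0851
grasp_force: 0.0
```

```bash
python3 -c "
from h import *
o=sensors.get_obs();print(o['time'],o['q'].round(1),o['qd'].round(1),o['ee_pos'],o['tcp_rot'])
save('scene','s1')"
```

```text
1.975 [-24.1 -14.3  -9.1  95.5   4.  180. ] [-25.  -15.2 -13.5   1.9   0.2  -0. ] [ 0.37966342 -0.14897963  0.23855331] [-175.96497505    0.2940099   -24.04298277]
```

View pics/s1.png

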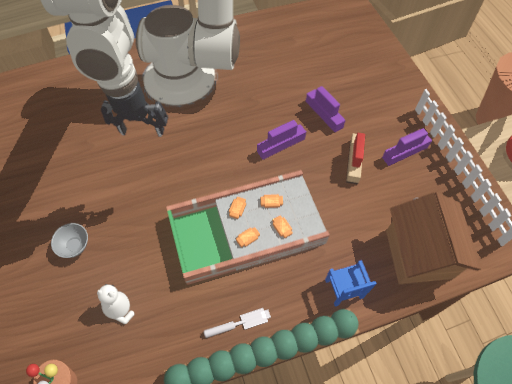

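The scraper is untouched. Joint 6 hit its 180° limit, so I'll turn the other way and use the equivalent grasp yaw of 150°.

apply_moves(motion=[{"xyz": [0, 0, 0], "twist": -0.18, "jaw": 1}, {"xyz": [0, 0, 0], "twist": -0.36, "jaw": 1}, {"xyz": [0, 0, 0], "twist": -0.54, "jaw": 1}, {"xyz": [0, 0, 0], "twist": -0.72, "jaw": 1}, {"xyz": [0, 0, 0], "twist": -0.9, "jaw": 1}])

```text
time: 2.65
ee_pos: [0.3803, -0.1485, 0.2387]
tcp_rot: [-177.3, -3.0, 27.9]
wrist_force: [-0.2, -0.4, 0.5]
opening: 0.0855
grasp_force: 0.0
```

```bash
cat > plan.py <<'E'
import numpy as np
from scipy.spatial.transform import Rotation as Ro
from workcell import sensors
def plan(*ws,start=None):
    o=sensors.get_obs(); p=o['ee_pos']*1000; R=Ro.from_euler('xyz',o['tcp_rot'],degrees=True)
    print(o['time'],p.round(1),o['tcp_rot'].round(2),'q',o['q'].round(1),'F',o['wrist_force'].round(1),'z',R.as_matrix()[:,2].round(4))
    if start is not None: p=np.array(start,float)
    for w in ws:
        w=np.array(w,float); d=w[:3]-p; tw=0
        cur=np.degrees(np.arctan2(*R.as_matrix()[[1,0],0])); 
        if len(w)>3: tw=-np.radians((w[3]-cur+180)%360-180)
        print(w,'xyz',np.round(R.inv().apply(d),1),'twist',round(tw,3),'rows>=',round(max(np.linalg.norm(d)/62.5,np.degrees(abs(tw))/10.7),1))
        R=R*Ro.from_rotvec([0,0,tw]); p=w[:3]
E
python3 -c "
from plan import *
plan((410,30,235,70),(440,220,225,110),(491,409,190,150),(491,409,66,150))"
```

```text
2.65 [ 380.3 -148.5  238.7] [-177.29   -3.     27.88] q [-24.  -14.3  -9.   95.5   4.  128.1] F [-0.2 -0.4  0.5] z [ 0.0241  0.0663 -0.9975]
[410.  30. 235.  70.] xyz [ 109.4 -143.3   16.3] twist -0.735 rows>= 3.9
[440. 220. 225. 110.] xyz [187.7 -36.6  23.3] twist -0.697 rows>= 3.7
[491. 409. 190. 150.] xyz [157.9 110.7  48.7] twist -0.697 rows>= 3.7
[491. 409.  66. 150.] xyz [ -1.5  -8.6 123.7] twist -0.001 rows>= 2.0
```

apply_moves(motion=[{"xyz": [27, -36, 4], "twist": -0.18, "jaw": 1}, {"xyz": [55, -72, 8], "twist": -0.36, "jaw": 1}, {"xyz": [82, -107, 12], "twist": -0.55, "jaw": 1}, {"xyz": [109.4, -143.3, 16.3], "twist": -0.735, "jaw": 1}, {"xyz": [109.4, -143.3, 16.3], "twist": -0.735, "jaw": 1}])

```text
time: 3.28
ee_pos: [0.411, 0.032, 0.2349]
tcp_rot: [-180.0, -4.1, 70.1]
wrist_force: [-0.9, -0.6, -0.9]
opening: 0.0855
grasp_force: 0.0
```

apply_moves(motion=[{"xyz": [47, -9, 6], "twist": -0.175, "jaw": 1}, {"xyz": [94, -18, 12], "twist": -0.35, "jaw": 1}, {"xyz": [141, -27, 18], "twist": -0.525, "jaw": 1}, {"xyz": [187.7, -36.6, 23.3], "twist": -0.697, "jaw": 1}, {"xyz": [187.7, -36.6, 23.3], "twist": -0.697, "jaw": 1}])

```text
time: 3.9
ee_pos: [0.4421, 0.2213, 0.2243]
tcp_rot: [177.5, -3.1, 110.0]
wrist_force: [-1.4, 0.2, 0.3]
opening: 0.0853
grasp_force: 0.0
```

apply_moves(motion=[{"xyz": [39, 28, 12], "twist": -0.175, "jaw": 1}, {"xyz": [79, 55, 24], "twist": -0.35, "jaw": 1}, {"xyz": [118, 83, 36], "twist": -0.525, "jaw": 1}, {"xyz": [157.9, 110.7, 48.7], "twist": -0.697, "jaw": 1}, {"xyz": [157.9, 110.7, 48.7], "twist": -0.697, "jaw": 1}])

```text
time: 4.53
ee_pos: [0.4943, 0.4094, 0.1877]
tcp_rot: [176.2, -0.8, 149.7]
wrist_force: [-0.4, -0.4, 0.4]
opening: 0.0857
grasp_force: 0.0
```

```bash
python3 -c "
from plan import *
plan((491,409,66,150))"
```

```text
4.525 [494.3 409.4 187.7] [176.2   -0.81 149.74] q [38.8 13.7 13.1 86.2  2.1 69.1] F [-0.4 -0.4  0.4] z [ 0.0212  0.0644 -0.9977]
[491. 409.  66. 150.] xyz [  0.9 -10.1 121.3] twist -0.004 rows>= 1.9
```

apply_moves(motion=[{"xyz": [-1, -4, 50], "twist": 0, "jaw": 1}, {"xyz": [-1.5, -6.5, 95], "twist": 0, "jaw": 1}, {"xyz": [-1.5, -8.6, 123.7], "twist": 0, "jaw": 1}, {"xyz": [-1.5, -8.6, 123.7], "twist": 0, "jaw": 1}])

```text
time: 5.03
ee_pos: [0.493, 0.4066, 0.0643]
tcp_rot: [176.2, -0.8, 149.5]
wrist_force: [-0.0, 0.0, 0.5]
opening: 0.0853
grasp_force: 0.0
```

```bash
python3 -c "
from plan import *
plan((491,409,66,150))"
```

```text
5.025 [493.  406.6  64.3] [176.25  -0.82 149.53] q [38.6 14.3  0.2 72.7  2.1 69.2] F [-0.   0.   0.5] z [ 0.0208  0.0637 -0.9978]
[491. 409.  66. 150.] xyz [ 2.9  1.2 -1.6] twist -0.008 rows>= 0.1
```

apply_moves(motion=[{"xyz": [3, 1, -2], "twist": -0.008, "jaw": -1}, {"xyz": [3, 1, -2], "twist": -0.008, "jaw": -1}, {"xyz": [3, 1, -2], "twist": -0.008, "jaw": -1}, {"xyz": [3, 1, -2], "twist": -0.008, "jaw": -1}, {"xyz": [3, 1, -2], "twist": -0.008, "jaw": -1}], grip_force=70)

```text
time: 5.65
ee_pos: [0.4912, 0.4119, 0.0699]
tcp_rot: [176.0, -0.6, 150.3]
wrist_force: [-2.8, -5.7, 12.9]
opening: 0.0235
grasp_force: 67.8
```

apply_moves(motion=[{"xyz": [0, 0, 0], "twist": 0, "jaw": -1}, {"xyz": [0, 0, 0], "twist": 0, "jaw": -1}, {"xyz": [0, 0, 0], "twist": 0, "jaw": -1}, {"xyz": [0, 0, 0], "twist": 0, "jaw": -1}])

```text
time: 6.15
ee_pos: [0.4912, 0.4119, 0.0699]
tcp_rot: [176.0, -0.7, 150.3]
wrist_force: [-2.9, -5.9, 12.6]
opening: 0.0231
grasp_force: 67.8
```

```bash
python3 -c "
from plan import *
plan((491,409,150,150),(540,310,150,165),(599,207,130,179.3),(599,207,115,179.3))
print(sensors.get_obs()['opening'])"
```

```text
6.15 [491.2 411.9  69.9] [175.99  -0.65 150.28] q [39.1 14.2  0.7 73.   2.1 68.9] F [-2.9 -5.9 12.6] z [ 0.0249  0.0664 -0.9975]
[491. 409. 150. 150.] xyz [ -0.4   3.  -80.1] twist 0.005 rows>= 1.3
[540. 310. 150. 165.] xyz [-91.9 -61.   -5.4] twist -0.262 rows>= 1.8
[599.  207.  130.  179.3] xyz [-83.6 -85.4  14.6] twist -0.25 rows>= 1.9
[599.  207.  115.  179.3] xyz [ 0.4 -1.  15. ] twist -0.001 rows>= 0.2
0.02314131451544258
```

apply_moves(motion=[{"xyz": [0, 1.5, -40], "twist": 0, "jaw": -1}, {"xyz": [0, 3, -80], "twist": 0, "jaw": -1}, {"xyz": [0, 3, -80], "twist": 0, "jaw": -1}])

```text
time: 6.52
ee_pos: [0.4917, 0.4105, 0.152]
tcp_rot: [175.7, -0.6, 150.3]
wrist_force: [-0.1, 0.3, -1.8]
opening: 0.0231
grasp_force: 69.4
```

apply_moves(motion=[{"xyz": [-31, -20, -2], "twist": -0.09, "jaw": -1}, {"xyz": [-61, -41, -4], "twist": -0.175, "jaw": -1}, {"xyz": [-91.9, -61, -5.4], "twist": -0.262, "jaw": -1}, {"xyz": [-91.9, -61, -5.4], "twist": -0.262, "jaw": -1}])

```text
time: 7.02
ee_pos: [0.5406, 0.3087, 0.1466]
tcp_rot: [176.1, 0.3, 165.1]
wrist_force: [-0.5, -0.1, -1.7]
opening: 0.0232
grasp_force: 69.3
```

apply_moves(motion=[{"xyz": [-28, -28, 2], "twist": -0.083, "jaw": -1}, {"xyz": [-56, -57, 5], "twist": -0.167, "jaw": -1}, {"xyz": [-83.6, -85.4, 7], "twist": -0.25, "jaw": -1}, {"xyz": [-83.6, -85.4, 7], "twist": -0.25, "jaw": -1}, {"xyz": [-83.6, -85.4, 7], "twist": -0.25, "jaw": -1}])

```text
time: 7.65
ee_pos: [0.5989, 0.2083, 0.1349]
tcp_rot: [176.2, 1.3, 179.5]
wrist_force: [0.3, -0.1, -1.4]
opening: 0.023
grasp_force: 69.4
```

```bash
python3 -c "
from plan import *
plan((600,203,118,179.3),(599,120,118,179.3),(598,40,118,179.3),(597.5,-25,118,179.3))
from m import *
im,d=save('scene','s2');cv2.imwrite('pics/s2c.png',cv2.resize(im[110:290,150:400,::-1],None,fx=3,fy=3))
P=pts('scene',d);H=cv2.cvtColor(im,cv2.COLOR_RGB2HSV).astype(int)
m=(P[...,2]>.08)&(P[...,2]<.14)&(P[...,0]>.48)&(P[...,0]<.72)&(P[...,1]>.1)&(P[...,1]<.32)&(H[...,0]>8)&(H[...,0]<30)
q=P[m];print(len(q));
for a,b in((.51,.55),(.55,.65),(.65,.7)):
  s=q[(q[:,0]>a)&(q[:,0]<b)];print(len(s),s.mean(0).round(4) if len(s) else 0,s.min(0).round(3) if len(s) else 0,s.max(0).round(3) if len(s) else 0)
"
```

```text
7.65 [598.9 208.3 134.9] [176.17   1.26 179.5 ] q [17.8 13.4  6.9 81.2  3.2 18.3] F [ 0.3 -0.1 -1.4] z [ 0.0225  0.0666 -0.9975]
[600.  203.  118.  179.3] xyz [-0.7 -6.4 16.5] twist 0.003 rows>= 0.3
[599.  120.  118.  179.3] xyz [ -0.  -82.8  -5.5] twist 0.0 rows>= 1.3
[598.   40.  118.  179.3] xyz [  0.  -79.8  -5.3] twist 0.0 rows>= 1.3
[597.5 -25.  118.  179.3] xyz [ -0.3 -64.9  -4.3] twist 0.0 rows>= 1.0
355
5 [0.543 0.195 0.1  ] [0.527 0.192 0.099] [0.549 0.201 0.101]
147 [0.6224 0.1971 0.1017] [0.55  0.181 0.08 ] [0.65  0.231 0.14 ]
203 [0.6668 0.2054 0.1001] [0.65 0.19 0.08] [0.678 0.226 0.109]
```

View pics/s2c.png

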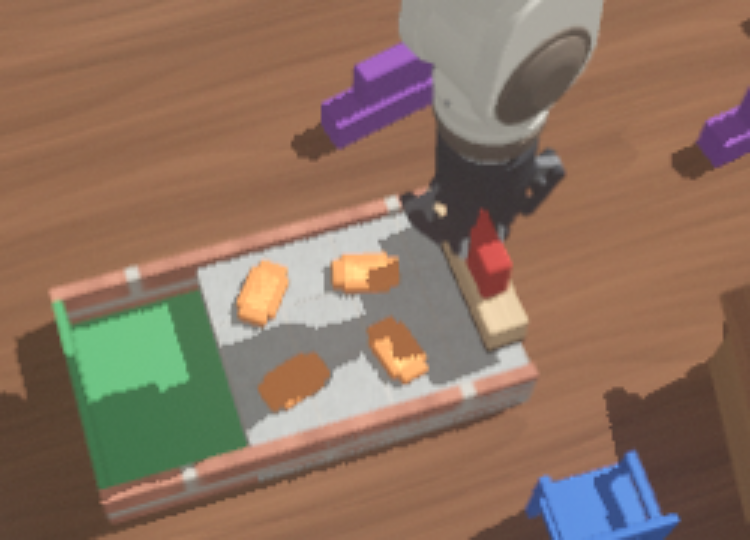

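The view shows the scraper held level over the bare paving at crop position (480,280), with the chips undisturbed. I'll lower it next.

apply_moves(motion=[{"xyz": [1, -3, 8], "twist": 0.003, "jaw": -1}, {"xyz": [1, -6.4, 15], "twist": 0.003, "jaw": -1}, {"xyz": [1, -6.4, 17], "twist": 0.003, "jaw": -1}, {"xyz": [1, -6.4, 17], "twist": 0.003, "jaw": -1}, {"xyz": [1, -6.4, 17], "twist": 0.003, "jaw": -1}])

```text
time: 8.32
ee_pos: [0.599, 0.2024, 0.1184]
tcp_rot: [176.2, 1.3, 179.4]
wrist_force: [-0.2, 0.2, -1.9]
opening: 0.0233
grasp_force: 69.3
```

```bash
python3 -c "
from plan import *
plan((599,120,117,179.3),(598,40,117,179.3),(597.5,-25,117,179.3))"
```

```text
8.325 [599.  202.4 118.4] [176.16   1.34 179.39] q [17.3 13.2  4.9 79.2  3.2 17.9] F [-0.2  0.2 -1.9] z [ 0.024   0.0667 -0.9975]
[599.  120.  117.  179.3] xyz [ -0.9 -82.3  -4.1] twist 0.002 rows>= 1.3
[598.   40.  117.  179.3] xyz [  0.  -79.8  -5.4] twist 0.0 rows>= 1.3
[597.5 -25.  117.  179.3] xyz [ -0.3 -64.9  -4.3] twist 0.0 rows>= 1.0
```

apply_moves(motion=[{"xyz": [0, 0, 2], "twist": 0, "jaw": -1}, {"xyz": [0, 0, 2], "twist": 0, "jaw": -1}, {"xyz": [0, 0, 2], "twist": 0, "jaw": -1}])

```text
time: 8.7
ee_pos: [0.5993, 0.2026, 0.1168]
tcp_rot: [176.1, 1.4, 179.4]
wrist_force: [1.5, -0.2, 3.9]
opening: 0.0231
grasp_force: 69.9
```

apply_moves(motion=[{"xyz": [0, -15, -1.6], "twist": 0, "jaw": -1}, {"xyz": [0, -30, -2.6], "twist": 0, "jaw": -1}, {"xyz": [0, -45, -3.6], "twist": 0, "jaw": -1}, {"xyz": [0, -60, -4.6], "twist": 0, "jaw": -1}, {"xyz": [0, -75, -5.6], "twist": 0, "jaw": -1}])

```text
time: 9.32
ee_pos: [0.598, 0.1261, 0.1168]
tcp_rot: [176.2, 1.3, 179.4]
wrist_force: [0.3, 3.3, 3.3]
opening: 0.0232
grasp_force: 69.7
```

apply_moves(motion=[{"xyz": [0, -13, -0.9], "twist": 0, "jaw": -1}, {"xyz": [0, -26, -1.7], "twist": 0, "jaw": -1}, {"xyz": [0, -39, -2.6], "twist": 0, "jaw": -1}, {"xyz": [0, -52, -3.5], "twist": 0, "jaw": -1}, {"xyz": [0, -65, -4.3], "twist": 0, "jaw": -1}])

```text
time: 9.95
ee_pos: [0.5974, 0.0613, 0.1167]
tcp_rot: [176.2, 1.3, 179.4]
wrist_force: [1.2, 4.0, 4.5]
opening: 0.0235
grasp_force: 69.8
```

```bash
python3 -c "
from plan import *
plan((598,-27,117.5,179.3))
from m import *
im,d=save('scene','s3');cv2.imwrite('pics/s3c.png',cv2.resize(im[110:290,150:400,::-1],None,fx=3,fy=3))"
```

```text
9.95 [597.4  61.3 116.7] [176.17   1.32 179.4 ] q [ 4.2  9.7  0.6 79.3  3.7  4.8] F [1.2 4.  4.5] z [ 0.0237  0.0666 -0.9975]
[598.  -27.  117.5 179.3] xyz [ -1.6 -88.1  -6.6] twist 0.002 rows>= 1.4
```

View pics/s3c.png

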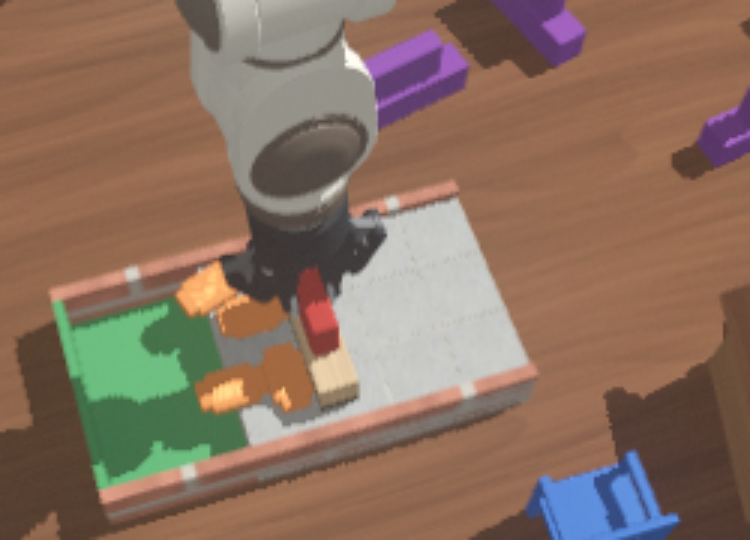

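The chips are being pushed ahead of the scraper at about (230,300) and (250,390), none are left behind, and two are already over the edge of the bed.

apply_moves(motion=[{"xyz": [0, -11, -1], "twist": 0, "jaw": -1}, {"xyz": [0, -22, -1.8], "twist": 0, "jaw": -1}, {"xyz": [0, -33, -2.5], "twist": 0, "jaw": -1}, {"xyz": [0, -44, -3.3], "twist": 0, "jaw": -1}, {"xyz": [0, -55, -4], "twist": 0, "jaw": -1}])

```text
time: 10.62
ee_pos: [0.5967, 0.0062, 0.1168]
tcp_rot: [176.2, 1.3, 179.4]
wrist_force: [-0.1, 2.8, 1.9]
opening: 0.0231
grasp_force: 69.5
```

apply_moves(motion=[{"xyz": [0, -9, -0.7], "twist": 0, "jaw": -1}, {"xyz": [0, -18, -1.4], "twist": 0, "jaw": -1}, {"xyz": [0, -27, -2.1], "twist": 0, "jaw": -1}, {"xyz": [0, -36, -2.8], "twist": 0, "jaw": -1}, {"xyz": [0, -36, -2.8], "twist": 0, "jaw": -1}])

```text
time: 11.25
ee_pos: [0.596, -0.03, 0.1166]
tcp_rot: [176.2, 1.2, 179.3]
wrist_force: [-0.5, 0.0, -2.5]
opening: 0.0233
grasp_force: 69.1
```

apply_moves(motion=[{"xyz": [0, 0, -15], "twist": 0, "jaw": -1}, {"xyz": [0, 20, -35], "twist": 0, "jaw": -1}, {"xyz": [0, 65, -45], "twist": 0, "jaw": -1}, {"xyz": [0, 110, -45], "twist": 0, "jaw": -1}, {"xyz": [0, 110, -45], "twist": 0, "jaw": -1}])

```text
time: 11.88
ee_pos: [0.5964, 0.0805, 0.1709]
tcp_rot: [176.1, 1.4, 179.6]
wrist_force: [0.4, -0.0, -1.2]
opening: 0.023
grasp_force: 69.1
```

```bash
python3 -c "
from plan import *
plan((599,207,160,179.3),(540,310,155,165),(491,409,150,150),(491,411,75,150))
from m import *
im,d=save('scene','s4');cv2.imwrite('pics/s4c.png',cv2.resize(im[110:290,150:400,::-1],None,fx=3,fy=3))
P=pts('scene',d);H=cv2.cvtColor(im,cv2.COLOR_RGB2HSV).astype(int)
m=(P[...,0]>.5)&(P[...,0]<.7)&(P[...,1]>-.15)&(P[...,1]<.05)&(H[...,0]<20)&(H[...,1]>150)&(P[...,2]<.05)
for c in comps(m,20): print(c.sum(),P[c].mean(0).round(3),P[c].min(0).round(3),P[c].max(0).round(3))"
```

```text
11.875 [596.4  80.5 170.9] [176.14   1.39 179.6 ] q [ 6.1  9.4  6.3 85.1  3.7  6.5] F [ 0.4 -0.  -1.2] z [ 0.0247  0.0671 -0.9974]
[599.  207.  160.  179.3] xyz [ -1.5 125.5  19.5] twist 0.005 rows>= 2.0
[540. 310. 155. 165.] xyz [ 60.4 101.8  10.4] twist 0.25 rows>= 1.9
[491. 409. 150. 150.] xyz [72.9 82.5 10.4] twist 0.262 rows>= 1.8
[491. 411.  75. 150.] xyz [ 0.1 -3.6 74.9] twist 0.001 rows>= 1.2
37 [ 0.548 -0.097  0.013] [ 0.542 -0.121  0.006] [ 0.555 -0.076  0.019]
20 [ 0.585 -0.102  0.014] [ 0.58  -0.122  0.009] [ 0.589 -0.077  0.017]
248 [ 0.634 -0.072  0.025] [ 0.612 -0.1    0.009] [ 0.667 -0.043  0.034]
```

View pics/s4c.png

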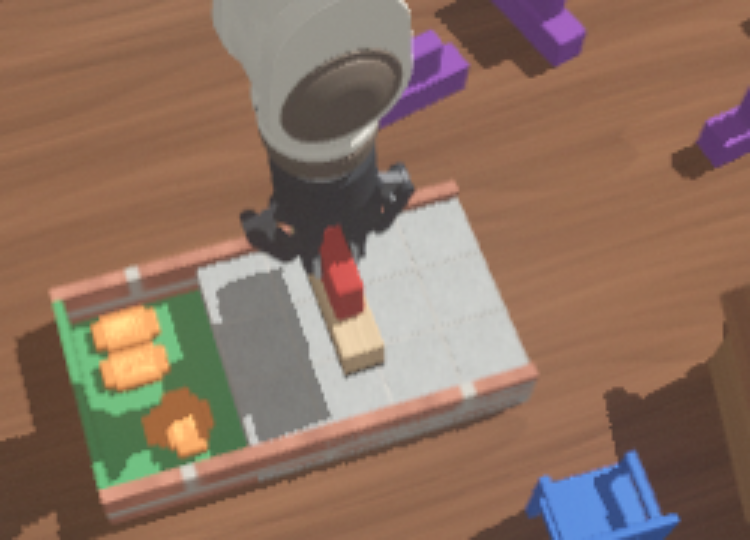

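All four chips are in the bed: two at (127,327) and (135,367), and two stacked at (180,420) with their tops at 34 mm or lower. The paving is bare, so I'll put the scraper back where it stood.

apply_moves(motion=[{"xyz": [-0.5, 42, 6], "twist": 0, "jaw": -1}, {"xyz": [-1, 84, 13], "twist": 0, "jaw": -1}, {"xyz": [-1.5, 125.5, 19.5], "twist": 0.005, "jaw": -1}, {"xyz": [-1.5, 125.5, 19.5], "twist": 0.005, "jaw": -1}])

```text
time: 12.42
ee_pos: [0.5991, 0.2057, 0.1581]
tcp_rot: [176.2, 1.2, 179.2]
wrist_force: [-0.3, -0.0, -2.3]
opening: 0.0233
grasp_force: 69.4
```

apply_moves(motion=[{"xyz": [20, 34, 3.5], "twist": 0.083, "jaw": -1}, {"xyz": [40, 68, 7], "twist": 0.167, "jaw": -1}, {"xyz": [60.4, 101.8, 10.4], "twist": 0.25, "jaw": -1}, {"xyz": [60.4, 101.8, 10.4], "twist": 0.25, "jaw": -1}])

```text
time: 12.92
ee_pos: [0.5399, 0.3079, 0.154]
tcp_rot: [176.0, 0.3, 164.9]
wrist_force: [-0.3, -0.5, -1.6]
opening: 0.0229
grasp_force: 69.5
```

apply_moves(motion=[{"xyz": [24, 27, 3.5], "twist": 0.087, "jaw": -1}, {"xyz": [49, 55, 7], "twist": 0.175, "jaw": -1}, {"xyz": [72.9, 82.5, 10.4], "twist": 0.262, "jaw": -1}, {"xyz": [72.9, 82.5, 10.4], "twist": 0.262, "jaw": -1}, {"xyz": [72.9, 82.5, 10.4], "twist": 0.262, "jaw": -1}])

```text
time: 13.55
ee_pos: [0.493, 0.4052, 0.1488]
tcp_rot: [176.0, -0.7, 149.9]
wrist_force: [0.4, 0.3, -2.2]
opening: 0.0228
grasp_force: 69.5
```

```bash
python3 -c "
from plan import *
plan((491,411,75,150),(491,411,72,150))"
```

```text
13.55 [493.  405.2 148.8] [176.04  -0.71 149.85] q [38.5 12.9  7.8 81.6  2.1 68.8] F [ 0.4  0.3 -2.2] z [ 0.0239  0.0659 -0.9975]
[491. 411.  75. 150.] xyz [ 3.8 -1.1 74. ] twist -0.003 rows>= 1.2
[491. 411.  72. 150.] xyz [-0.  -0.2  3. ] twist -0.0 rows>= 0.0
```

apply_moves(motion=[{"xyz": [1, -1, 30], "twist": 0, "jaw": -1}, {"xyz": [2, -3, 58], "twist": 0, "jaw": -1}, {"xyz": [2, -4, 70], "twist": 0, "jaw": -1}, {"xyz": [2, -4, 75], "twist": 0, "jaw": -1}, {"xyz": [2, -4, 75], "twist": 0, "jaw": -1}])

```text
time: 14.18
ee_pos: [0.4907, 0.4089, 0.0743]
tcp_rot: [176.0, -0.7, 149.8]
wrist_force: [-0.5, 0.9, -1.8]
opening: 0.0229
grasp_force: 69.5
```

apply_moves(motion=[{"xyz": [0, 0, 2], "twist": 0, "jaw": -1}, {"xyz": [0, 0, 3.5], "twist": 0, "jaw": -1}, {"xyz": [0, 0, 3.5], "twist": 0, "jaw": -1}, {"xyz": [0, 0, 3.5], "twist": 0, "jaw": -1}])

```text
time: 14.68
ee_pos: [0.4903, 0.4095, 0.0704]
tcp_rot: [176.0, -0.7, 149.8]
wrist_force: [-0.1, 0.4, -1.7]
opening: 0.0232
grasp_force: 69.7
```

apply_moves(motion=[{"xyz": [0, 0, 1], "twist": 0, "jaw": -1}, {"xyz": [0, 0, 1], "twist": 0, "jaw": -1}, {"xyz": [0, 0, 1], "twist": 0, "jaw": -1}])

```text
time: 15.05
ee_pos: [0.4903, 0.4097, 0.0701]
tcp_rot: [176.0, -0.7, 149.8]
wrist_force: [-2.9, -0.1, 5.2]
opening: 0.0233
grasp_force: 70.6
```

apply_moves(motion=[{"xyz": [0, 0, 0], "twist": 0, "jaw": -0.2}, {"xyz": [0, 0, 0], "twist": 0, "jaw": 0.2}, {"xyz": [0, 0, 0], "twist": 0, "jaw": 0.6}, {"xyz": [0, 0, 0], "twist": 0, "jaw": 1}, {"xyz": [0, 0, 0], "twist": 0, "jaw": 1}])

```text
time: 15.68
ee_pos: [0.4903, 0.4093, 0.069]
tcp_rot: [176.0, -0.7, 149.8]
wrist_force: [-0.5, 0.3, 0.6]
opening: 0.0855
grasp_force: 0.0
```

apply_moves(motion=[{"xyz": [0, 0, 0], "twist": 0, "jaw": 1}, {"xyz": [0, 2, -30], "twist": 0, "jaw": 1}, {"xyz": [0, 5, -75], "twist": 0, "jaw": 1}, {"xyz": [0, 8, -130], "twist": 0, "jaw": 1}, {"xyz": [0, 8, -130], "twist": 0, "jaw": 1}])

```text
time: 16.3
ee_pos: [0.4926, 0.4087, 0.2048]
tcp_rot: [175.6, -0.6, 149.8]
wrist_force: [0.5, -0.8, -1.9]
opening: 0.0854
grasp_force: 0.0
```

apply_moves(motion=[{"xyz": [0, 40, -20], "twist": 0, "jaw": 1}, {"xyz": [0, 80, -40], "twist": 0, "jaw": 1}, {"xyz": [0, 120, -40], "twist": 0, "jaw": 1}, {"xyz": [0, 120, -40], "twist": 0, "jaw": 1}, {"xyz": [0, 120, -40], "twist": 0, "jaw": 1}])

```text
time: 16.92
ee_pos: [0.5503, 0.5082, 0.2463]
tcp_rot: [176.1, -0.8, 149.8]
wrist_force: [0.1, 0.1, 0.4]
opening: 0.0855
grasp_force: 0.0
```

```bash
python3 -c "
from plan import *
plan()
from m import *
save('scene','s5'); save('top','t5')
for n,t in(('scene','s5'),('top','t5')):
    f=np.load(f'pics/{t}.npz'); im,d=f['im'],f['d']; P=pts(n,d); X,Y,Z=P[...,0],P[...,1],P[...,2]
    h,s,v=np.moveaxis(cv2.cvtColor(im,cv2.COLOR_RGB2HSV).astype(int),2,0)
    for nm,m in(('handle',(Z>.078)&(Z<.094)&(X>.38)&(X<.58)&(Y>.3)&(Y<.52)&((h<8)|(h>172))),('foot',(Z>.03)&(Z<.046)&(X>.38)&(X<.6)&(Y>.3)&(Y<.5)&(h>8)&(h<30)),('chips',(X>.5)&(X<.7)&(Y>-.15)&(Y<.25)&(h<20)&(s>150)&(v>100)&(Z<.053))):
        for c in comps(m,20): print(n,nm,c.sum(),P[c].mean(0).round(3),'z',np.percentile(P[c][:,2],[5,50,95]).round(4))
"
```

```text
16.925 [550.3 508.2 246.3] [176.13  -0.78 149.84] q [42.  32.2 44.1 98.4  1.9 72.3] F [0.1 0.1 0.4] z [ 0.0222  0.0652 -0.9976]
scene handle 240 [0.496 0.409 0.084] z [0.0809 0.0849 0.0879]
scene foot 232 [0.518 0.39  0.037] z [0.0324 0.0368 0.0406]
scene chips 467 [ 0.553 -0.094  0.016] z [0.0117 0.0156 0.0192]
scene chips 338 [ 0.639 -0.071  0.026] z [0.0147 0.0282 0.0319]
top handle 175 [0.495 0.405 0.084] z [0.0797 0.0845 0.0876]
top foot 160 [0.517 0.386 0.037] z [0.0314 0.0363 0.0427]
top chips 74 [ 0.662  0.244 -0.002] z [-0.0064 -0.0017  0.0023]
top chips 219 [ 0.634 -0.07   0.024] z [0.0129 0.0263 0.0311]
top chips 316 [ 0.548 -0.095  0.016] z [0.0108 0.0159 0.0197]
top chips 38 [ 0.522  0.245 -0.001] z [-0.0038 -0.0011  0.004 ]
```

View pics/s5.png

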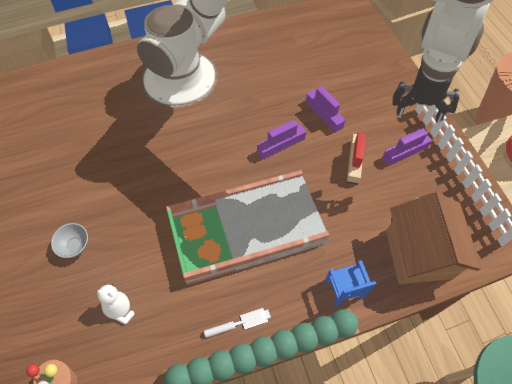

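The scraper stands upright and released at (358,155), and the chips lie in the bed at (193,225) and (208,250). The bowl and cat haven't moved, so I'm handing in.

```bash
python3 -c "
from workcell import bot
print(bot.job_done())"
```

```text
the job is handed in; nothing more can be done
None
```

The job is handed in: in the last pictures all four chips lie in the bark bed, the scraper stands upright and released on the table clear of the patio, and the bowl and cat are where they started; no verdict came back.

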